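# Spin-test two inking rollers and refit the free one

## Robot

A 6-joint arm with a two-finger parallel gripper is mounted at the origin on the work surface. World frame = base frame: x ahead of the robot, y to its left, z up, the work surface at z = 0. Lengths are in m, angles in rad, forces in N, time in s.
With the tool pointing down it reaches from about 0.2 to 0.875 m from the base axis. Payload 3.4 kg.
Tool frame: the origin (TCP) lies between the finger pads; the fingertips stand 17 mm ahead of it and the grasp point (between the pads) lies 2 mm behind it; z points along the fingers, y is the line along which they close (so a half turn about z gives the same grasp; the last joint's range is limited). The gripper opens to 94 mm and grips with 3 to 60 N. Pads are 16 mm wide; open, the fingers measure 119 mm over their backs; the gripper's body (75 mm by 177 mm) begins 78 mm behind the grasp point.
Start: joints at [-1.458, 0.276, 1.505, -0, 1.361, -0.121], TCP at [0.133, -0.559, 0.222] pointing down, gripper open.
Joint ranges: [-2.89, 2.89], [-0.75, 2.08], [0.22, 2.7], [-1.18, 4.32], [0.11, 2.71], [-2.7, 2.7]. Speed limits (rad/s): [2.57, 2.57, 3.14, 3.14, 3.14, 3.14].

## Interface

Orientations are given as a rotation vector (axis times angle).
In Python, from bench import ctrl gives the robot as it stands. The module is installed in compiled form; this text tells all that it offers.
- The arm moves only by the tool jog_arm, never from a script. Its argument "moves" is a list of rows, each a list of 4 numbers: the shift along the tool's x, y, z in m, then the turn about the tool's z in degrees. A call has 1 to 12 rows; each row shifts and turns the commanded pose from where the row before left it, along the tool's axes as they then stand; what a row does not reach is not made up. A row lasts 1/8 s, in which the tool goes at most 62.5 mm and 10.7 degrees, less where a joint would pass 70% of its speed; a pose out of reach is approached as far as the arm can. A call with a gripper value outside its range is refused whole. "gripper" is the closure, from 0 (fully open) to 1 (shut), set as the call begins (left out, the last holds). The fingers move at their own pace and stop on an object; "squeeze" is the grip in N (left out, the last holds). Time passes only in rows, so rows that do not move let the fingers close. It gives the time, the measured TCP pose, the force, the opening and the grip force at its end, in the units of the state.
- ctrl.sense(): the state, without advancing time (a new reading comes with each control period).
- ctrl.read_camera(name): name is "scene" or "top" or "wrist"; returns the picture (384x512x3 uint8, red, green, blue); there is no depth.
- ctrl.calibration(name): a dict with "fx", "fy", "cx", "cy" (pixels), "pose" (4x4, takes a point from camera to world coordinates); the wrist camera has in their place "mount" (4x4, takes a point from camera to tool coordinates, whose origin is the TCP and whose axes are the flange's). Camera axes: x right, y down, z forward; pixel columns grow to the right and rows downward; lengths in m; the calibration is good to about 2 mm. A picture is of the moment at which its call begins: read the wrist's pose just before it. calibration takes no time and is no camera call.
- ctrl.job_done(): hands the job in; it is judged then, once.
The state is a dict: "t": time; "joint_pos": joint angles; "qvel": joint speeds; "tau": joint torques, N m; "tool_pos": TCP position; "ee_rot": TCP orientation; "wrist_force": force on the tool from outside, world axes, zero at the start; "ft_torque": the same for the moment, N m; "finger_gap": opening from 0.0 (shut) to 1.0 (fully open); "gripper_force": force on a finger pad.
Only numpy, scipy, OpenCV 4.12 (cv2) and the standard library are available. Lean on these libraries where they do the work, as an engineer would, in place of code of your own. Each camera call takes 0.05 s, during which the arm holds its last target. There are 200 camera calls.

## Task

One of the two inking rollers in the test stand runs free and the other binds: with a fingertip push each one round by its cross, at least a quarter turn while both lie in the stand, and see which one coasts. Then lower the free-running roller into the two open slots of the blue inking carriage, holding it until both axle ends rest on the bottom, let go and give it one more brisk flick there to see it coast. Last, lay the binding roller down in the yellow repair tray without dropping it, and leave everything else on the table where it is.

Things in the scene. Friction and masses are not known exactly. Their poses are not given: they have to be found in the camera images.
- roller_a: Inking roller: steel axle 14 mm thick, 164 mm long, origin at its middle on the centre line, x along it. A black rubber drum (44 mm thick, 90 mm long, centred) turns on it; fixed to the drum's +x end is a red cross. Mass about 0.58 kg (0.5 to 0.7). Grip it from above round the drum's middle. It starts in a berth of the stand, centre line 70 mm up, x along the stand's x. Free or binding: spin it to find out.
- roller_b: Inking roller: steel axle 14 mm thick, 164 mm long, origin at its middle on the centre line, x along it. A black rubber drum (44 mm thick, 90 mm long, centred) turns on it; fixed to the drum's +x end is a red cross. Mass about 0.58 kg (0.5 to 0.7). Grip it from above round the drum's middle. It starts in a berth of the stand, centre line 70 mm up, x along the stand's x. Free or binding: spin it to find out.
- cross_a (a point): Centre of the hand cross, on the axle: four lobes 90 degrees apart (one yellow, three red), each 9 mm thick, 12 mm wide along x, reaching 40 mm from the centre line. Turns with the drum; its top stands 18 mm above the drum's when a lobe points up.
- cross_b (a point): Centre of the hand cross, on the axle: four lobes 90 degrees apart (one yellow, three red), each 9 mm thick, 12 mm wide along x, reaching 40 mm from the centre line. Turns with the drum; its top stands 18 mm above the drum's when a lobe points up.
- roller_a_drum (a joint): Angle of this drum and its cross on the axle, rad, unlimited, about the axle's x; starts within 0.4 of 0; 0: yellow lobe up along the axle's z. Pushing the top of the cross towards the roller's -y side makes it grow. A free drum coasts on for a second or more after a push; a binding one stops within about 0.3 s.
- roller_a_end1 (a point): Point on the roller's centre line 78 mm from the middle, towards its -x end, on the bare axle.
- roller_a_end2 (a point): Point on the roller's centre line 78 mm from the middle, towards its +x end, on the bare axle.
- roller_b_drum (a joint): Angle of this drum and its cross on the axle, rad, unlimited, about the axle's x; starts within 0.4 of 0; 0: yellow lobe up along the axle's z. Pushing the top of the cross towards the roller's -y side makes it grow. A free drum coasts on for a second or more after a push; a binding one stops within about 0.3 s.
- roller_b_end1 (a point): Point on the roller's centre line 78 mm from the middle, towards its -x end, on the bare axle.
- roller_b_end2 (a point): Point on the roller's centre line 78 mm from the middle, towards its +x end, on the bare axle.
- stand: White test stand, fixed, base 190 x 230 x 12 mm, origin under its centre on the table. Two berths at y = +60 and -60 mm, axles along x. Each has a pair of aluminium cheeks 8 mm thick at x = +70 and -70 mm with an open-topped slot 17 mm wide, 20 mm deep, floor at z = 63 mm, flared top below 96 mm. Between the cheeks nothing stands above the base. The two rollers look alike and swap berths.
- carriage: Blue inking carriage, fixed, base 200 x 110 x 14 mm, origin under its centre on the table. Cheeks 8 mm thick at x = +70 and -70 mm, each with an open-topped slot at y = 0: 17 mm wide, 20 mm deep, floor at z = 63 mm, flared top below 96 mm. The axle lies along x, either way round, drum and cross between the cheeks (7 mm play along x). A steel ink drum below has its top at z = 26 mm.
- seat (a point): Where the middle of the axle's centre line comes to lie when the roller is fully seated in the carriage: 70 mm above the carriage's underside; axes as the carriage's.
- tray: Yellow open-topped repair tray, fixed, 220 (x) x 150 (y) x 40 mm high outside, walls and floor 5 mm thick; origin at the centre of its underside. A roller laid in along the tray's x rests on the drum and on the cross, tilted, its middle 25 to 40 mm above the table.
- tin_blue: Bystander: ink tin with a blue lid, 78 mm across, 54 mm high, origin under its centre.
- tin_red: Bystander: ink tin with a red lid, 90 mm across, 54 mm high, origin under its centre.
- ink_knife: Bystander: ink knife (spatula) 200 mm long, lying flat, handle to its -x, origin under it near its middle.
- brayer: Bystander: hand brayer with wooden handle, about 155 mm long along x, 54 mm high, roller end at its origin.
- jar: Bystander: jar with a green cap, 70 mm across, 90 mm high, origin under its centre.
- wood_block: Bystander: wooden block 50 x 160 x 23 mm, lying flat, origin under its centre.
Not all that is in view belongs to the job. What is shaped like the roller_a but green is not meant.

How it is judged:
On the way, in this order (a step that is already met when the one before it is completed fails the run):
1. both rollers have been turned by hand, at least about a quarter turn from how they lay, while both lie in the stand ((value of joint roller_a_drum above 1 rad or value of joint roller_a_drum below -1 rad) and (value of joint roller_b_drum above 1 rad or value of joint roller_b_drum below -1 rad) and distance of each of roller_a, roller_b from where it was at the start of the episode below 0.012 m), for 0.02 s.
2. a roller is down in the carriage's two slots, still held (((x of roller_a in the frame of seat between -0.012 and 0.012 m and y of roller_a in the frame of seat between -0.004 and 0.004 m and z of roller_a_end1 in the frame of seat between -0.005 and 0.005 m and z of roller_a_end2 in the frame of seat between -0.005 and 0.005 m and angle between the x axis of roller_a and the x axis of carriage, either way round below 0.06 rad and contact force between the fingers and roller_a above 0.5 N) or (x of roller_b in the frame of seat between -0.012 and 0.012 m and y of roller_b in the frame of seat between -0.004 and 0.004 m and z of roller_b_end1 in the frame of seat between -0.005 and 0.005 m and z of roller_b_end2 in the frame of seat between -0.005 and 0.005 m and angle between the x axis of roller_b and the x axis of carriage, either way round below 0.06 rad and contact force between the fingers and roller_b above 0.5 N))), for 0.05 s.
3. the roller seated in the carriage coasts with nothing touching it for half a second, its drum turning faster than 1 rad/s (((x of roller_a in the frame of seat between -0.012 and 0.012 m and y of roller_a in the frame of seat between -0.004 and 0.004 m and z of roller_a_end1 in the frame of seat between -0.004 and 0.004 m and z of roller_a_end2 in the frame of seat between -0.004 and 0.004 m and angle between the x axis of roller_a and the x axis of carriage, either way round below 0.06 rad and contact force between the fingers and roller_a below 0.05 N and (velocity of joint roller_a_drum above 1 rad/s or velocity of joint roller_a_drum below -1 rad/s)) or (x of roller_b in the frame of seat between -0.012 and 0.012 m and y of roller_b in the frame of seat between -0.004 and 0.004 m and z of roller_b_end1 in the frame of seat between -0.004 and 0.004 m and z of roller_b_end2 in the frame of seat between -0.004 and 0.004 m and angle between the x axis of roller_b and the x axis of carriage, either way round below 0.06 rad and contact force between the fingers and roller_b below 0.05 N and (velocity of joint roller_b_drum above 1 rad/s or velocity of joint roller_b_drum below -1 rad/s)))), for 0.5 s.
4. the other roller is low inside the repair tray, still held (((x of roller_b in the frame of tray between -0.075 and 0.075 m and y of roller_b in the frame of tray between -0.065 and 0.065 m and z of roller_b in the frame of tray below 0.062 m and contact force between the fingers and roller_b above 0.5 N and x of roller_a in the frame of seat between -0.012 and 0.012 m and y of roller_a in the frame of seat between -0.004 and 0.004 m and z of roller_a_end1 in the frame of seat between -0.004 and 0.004 m and z of roller_a_end2 in the frame of seat between -0.004 and 0.004 m and angle between the x axis of roller_a and the x axis of carriage, either way round below 0.06 rad) or (x of roller_a in the frame of tray between -0.075 and 0.075 m and y of roller_a in the frame of tray between -0.065 and 0.065 m and z of roller_a in the frame of tray below 0.062 m and contact force between the fingers and roller_a above 0.5 N and x of roller_b in the frame of seat between -0.012 and 0.012 m and y of roller_b in the frame of seat between -0.004 and 0.004 m and z of roller_b_end1 in the frame of seat between -0.004 and 0.004 m and z of roller_b_end2 in the frame of seat between -0.004 and 0.004 m and angle between the x axis of roller_b and the x axis of carriage, either way round below 0.06 rad))), for 0.05 s.
At the end, for the whole second after the job is handed in: The free-running roller (the one that coasted there) lies in the carriage, both axle ends bottomed in the slots (each end within 3 mm of seat height, middle within 4 mm across and 12 mm along the axle), the other lies inside the repair tray (middle lower than 50 mm), both released and at rest (((x of roller_a in the frame of seat between -0.012 and 0.012 m and y of roller_a in the frame of seat between -0.004 and 0.004 m and z of roller_a_end1 in the frame of seat between -0.003 and 0.003 m and z of roller_a_end2 in the frame of seat between -0.003 and 0.003 m and angle between the x axis of roller_a and the x axis of carriage, either way round below 0.06 rad and x of roller_b in the frame of tray between -0.075 and 0.075 m and y of roller_b in the frame of tray between -0.065 and 0.065 m and z of roller_b in the frame of tray below 0.05 m and linear speed of each of roller_a, roller_b below 0.03 m/s) or (x of roller_b in the frame of seat between -0.012 and 0.012 m and y of roller_b in the frame of seat between -0.004 and 0.004 m and z of roller_b_end1 in the frame of seat between -0.003 and 0.003 m and z of roller_b_end2 in the frame of seat between -0.003 and 0.003 m and angle between the x axis of roller_b and the x axis of carriage, either way round below 0.06 rad and x of roller_a in the frame of tray between -0.075 and 0.075 m and y of roller_a in the frame of tray between -0.065 and 0.065 m and z of roller_a in the frame of tray below 0.05 m and linear speed of each of roller_a, roller_b below 0.03 m/s))); the robot touches nothing.
It fails at once if a bystander (tin, ink knife, brayer, jar or wooden block) is pushed more than 40 mm away (distance of any of tin_blue, tin_red, ink_knife, brayer, jar, wood_block from where it was at the start of the episode above 0.04 m).
It also fails if it takes over 72 s, if anything falls off the work surface, if the arm or the gripper's body presses on something with over 40 N, if the wrist force passes 120 N, or if a joint passes its speed limit or range.

## Working session

There is one attempt and no reset: what is moved stays moved. The work goes in short steps, Python scripts to look and compute and a tool call to move; the robot and the scene stay as the last step left them, time stands still between calls to the robot, and variables do not carry over. Pictures are saved under pics/ and viewed, at most 10 in all, crops included, and the job is handed in when it is done.

Besides the shell and the picture viewer there is one more tool, called after "Emit:" as name([rows], argument=value, ...), one row to a line, values as JSON. jog_arm: Moves the arm, as the interface text tells. Its arguments: {"type":"object","properties":{"moves":{"type":"array"},"gripper":{"type":"number"},"squeeze":{"type":"number"}},"required":["moves"]}

```bash
mkdir -p pics; cat > h.py <<'E'
import numpy as np, cv2
from scipy.spatial.transform import Rotation as R
from bench import ctrl
def snap(n,f,crop=None,k=1):
    s=ctrl.sense(); im=ctrl.read_camera(n)
    if crop: x0,y0,x1,y1=crop; im=im[y0:y1,x0:x1]
    if k!=1: im=cv2.resize(im,None,fx=k,fy=k,interpolation=cv2.INTER_CUBIC)
    cv2.imwrite('pics/'+f,im[:,:,::-1]); return s
def pose(n,s=None):
    c=ctrl.calibration(n)
    if 'pose' in c: return c,np.array(c['pose'])
    T=np.eye(4);T[:3,:3]=R.from_rotvec(s['ee_rot']).as_matrix();T[:3,3]=s['tool_pos']
    return c,T@np.array(c['mount'])
def pix2w(n,u,v,z,s=None):
    c,P=pose(n,s); d=P[:3,:3]@np.array([(u-c['cx'])/c['fx'],(v-c['cy'])/c['fy'],1]); o=P[:3,3]
    return o+d*(z-o[2])/d[2]
def w2pix(n,p,s=None):
    c,P=pose(n,s); q=np.linalg.inv(P)@np.append(p,1)
    return c['fx']*q[0]/q[2]+c['cx'],c['fy']*q[1]/q[2]+c['cy']
E
python3 - <<'E'
from h import *
s=snap('top','top.png',k=1.56); snap('scene','scene.png',k=1.56)
print(s)
for n in('top','scene','wrist'): print(n,ctrl.calibration(n))
print(R.from_rotvec(s['ee_rot']).as_matrix().round(3))
E
```

```text
{'t': 0.0, 'joint_pos': array([-1.45799769e+00,  2.76574251e-01,  1.50609903e+00,  1.57817853e-07,
        1.36068238e+00, -1.20991303e-01]), 'qvel': array([-0.00068614,  0.00197576, -0.00017427, -0.00090669, -0.00015747,
       -0.00126433]), 'tau': array([ 5.91278877e-04, -4.04581904e+01, -2.37232178e+01,  7.05612078e-02,
        3.44693370e-02, -1.41373184e-04]), 'tool_pos': array([ 0.13314841, -0.55883453,  0.22163013]), 'ee_rot': array([-3.11840209e+00, -3.66194939e-01, -1.15799358e-05]), 'wrist_force': array([0.41525566, 0.21414298, 0.01055105]), 'ft_torque': array([-0.03041719, -0.01179834,  0.01782846]), 'gripper_force': 0.0, 'finger_gap': 1.0001665162860178}
top {'fx': 406.1031661304262, 'fy': 406.1031661304262, 'cx': 257.88506264285826, 'cy': 191.90530596306897, 'pose': array([[ 2.18077988e-02, -9.83025642e-01,  1.82167526e-01,
         2.95256560e-01],
       [-9.99758362e-01, -2.19463176e-02,  1.25563670e-03,
         3.55605107e-03],
       [ 2.76358332e-03, -1.82150890e-01, -9.83266706e-01,
         1.49990131e+00],
       [ 0.00000000e+00,  0.00000000e+00,  0.00000000e
[... 226 characters left out ...]
759,  0.42253186, -0.62783154,  1.0679182 ],
       [ 0.00605812, -0.83251163, -0.55397445,  1.018134  ],
       [ 0.        ,  0.        ,  0.        ,  1.        ]])}
wrist {'fx': 309.86185381129366, 'fy': 309.86185381129366, 'cx': 256.1877156259163, 'cy': 190.952530736545, 'mount': array([[-1.01585433e-03, -9.69987175e-01, -2.43153959e-01,
         7.04374199e-02],
       [ 9.99999482e-01, -9.70117796e-04, -3.07837810e-04,
        -9.75322015e-04],
       [ 6.27107449e-05, -2.43154145e-01,  9.69987658e-01,
        -1.62944065e-01],
       [ 0.00000000e+00,  0.00000000e+00,  0.00000000e+00,
         1.00000000e+00]])}
[[ 0.973  0.232 -0.   ]
 [ 0.232 -0.973  0.002]
 [ 0.    -0.002 -1.   ]]
```

View pics/top.png

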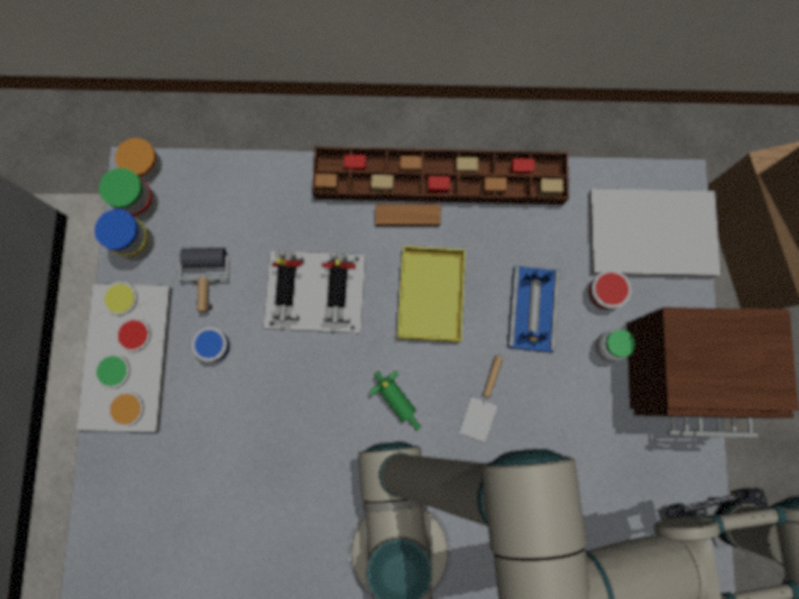

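View pics/scene.png

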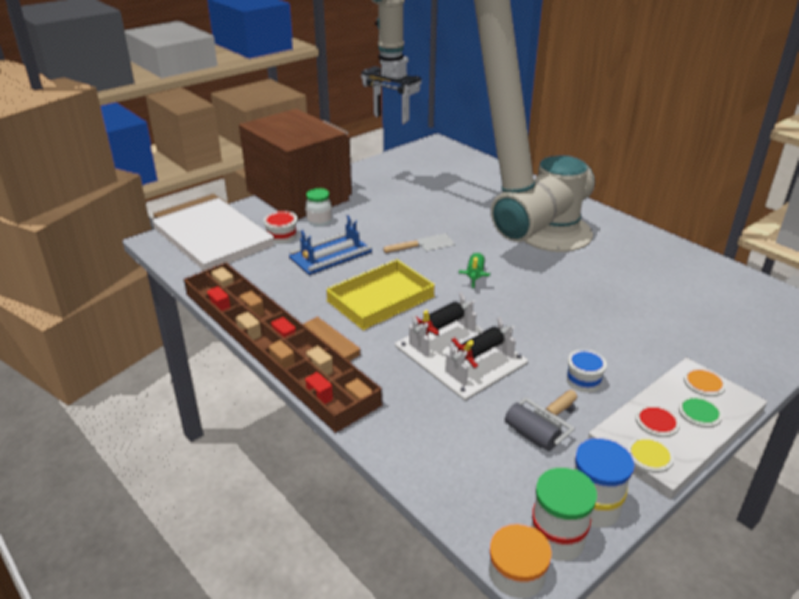

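Top view (1.56x): the candidates for the rollers are the black drums in the white stand at (286,290) and (338,290), the green lookalike at (395,400) and the brayer at (203,260). I choose the two black ones in the stand. The tray is at (431,295) and the carriage at (533,309).

```bash
python3 - <<'E'
from h import *
snap('top','crop.png',(165,152,365,232),4)
E
```

```text
(no output)
```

View pics/crop.png

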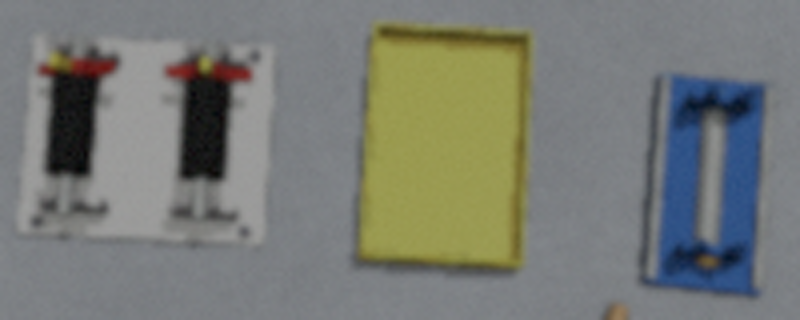

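```bash
python3 - <<'E'
from h import *
def f(name,pts,z,ax):
    P=np.array([pix2w('top',165+u/4-.375,152+v/4-.375,z) for u,v in pts])[:,:2]
    # TL TR BR BL ; image up = +x
    e=(P[0]-P[3])+(P[1]-P[2]); g=(P[0]-P[1])+(P[3]-P[2])
    print(name,P.mean(0).round(4),'yaw from x edge',np.degrees(np.arctan2(e[1],e[0])).round(2),'from y edge',np.degrees(np.arctan2(-g[0],g[1])).round(2),np.linalg.norm(e)/2,np.linalg.norm(g)/2)
f('stand',[(33,37),(272,46),(266,245),(18,236)],.012,0)
f('tray',[(376,24),(531,33),(523,268),(358,264)],.04,0)
f('carr',[(659,76),(766,84),(758,294),(642,282)],.014,0)
for n,a,b in(('L',(83,78),(66,178)),('R',(208,78),(201,180))):
    A,B=[pix2w('top',165+u/4-.375,152+v/4-.375,.09)[:2] for u,v in(a,b)]; print(n,A,B,(A+B)/2,np.degrees(np.arctan2(*(A-B)[::-1])))
E
```

```text
stand [0.5864 0.2166] yaw from x edge -0.26 from y edge -0.88 0.18942018044013878 0.22753215628190873
tray [ 0.5817 -0.062 ] yaw from x edge -2.29 from y edge -1.12 0.2219760352059159 0.14655019146186077
carr [ 0.557  -0.3044] yaw from x edge -4.28 from y edge -3.92 0.19683304398974735 0.10361420214836335
L [0.62597841 0.26527766] [0.53531924 0.27532588] [0.58064882 0.27030177] -6.32456798265588
R [0.62847919 0.15399835] [0.53618174 0.1564421 ] [0.58233047 0.15522023] -1.5166566347794532
```

Emit:
jog_arm([
  [0, 0, -0.02, 7],
  [0, 0, -0.02, 7],
  [0.037, -0.038, -0.004, 0],
  [0.037, -0.038, -0.004, 0],
  [0.037, -0.038, -0.004, 0],
  [0.037, -0.038, -0.004, 0],
  [0.037, -0.038, -0.004, 0],
  [0.037, -0.038, -0.004, 0],
  [0.037, -0.038, -0.004, 0],
  [0.037, -0.038, -0.004, 0],
  [0.037, -0.038, -0.004, 0],
  [0.037, -0.038, -0.004, 0],
], gripper=1)

```text
t: 1.65
tool_pos: [0.5081, -0.1819, 0.3024]
ee_rot: [3.141, -0.016, -0.0]
wrist_force: [0.7, -0.4, 0.9]
finger_gap: 0.004
gripper_force: 0.0
```

```bash
python3 - <<'E'
from h import *
import pickle
s=snap('wrist','w1.png',k=1.56); pickle.dump(s,open('w1.pkl','wb'))
print(s['tool_pos'],np.degrees(np.arctan2(*R.from_rotvec(s['ee_rot']).as_matrix()[[1,0],0])),s['joint_pos'],s['t'])
E
```

```text
[ 0.50811654 -0.18187407  0.30240754] -0.5982503951328508 [-4.72438076e-01  1.87514910e-01  1.42932762e+00 -3.45974258e-04
  1.52485531e+00  1.10881556e+00] 1.65
```

View pics/w1.png

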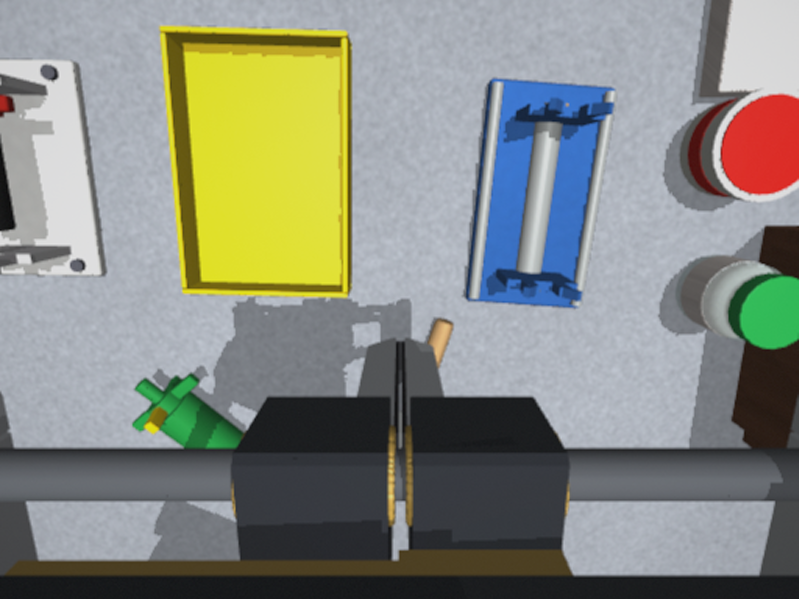

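Wrist view: tray rim corners at (161,28), (350,33), (349,297) and (183,293). Carriage base corners at (490,80), (614,91), (577,307) and (468,298). The stand is cut off at the left.

Emit:
jog_arm([
  [0.001, -0.048, 0, 0],
  [0.001, -0.048, 0, 0],
  [0.001, -0.048, 0, 0],
  [0.001, -0.048, 0, 0],
  [0.001, -0.048, 0, 0],
  [0.001, -0.048, 0, 0],
  [0.001, -0.048, 0, 0],
  [0.001, -0.048, 0, 0],
  [0, 0, 0, 0],
])

```text
t: 2.82
tool_pos: [0.5188, 0.2032, 0.3017]
ee_rot: [-3.141, 0.01, 0.002]
wrist_force: [0.7, 0.1, 0.0]
finger_gap: 0.008
gripper_force: 0.0
```

```bash
python3 - <<'E'
from h import *
import pickle
w=pickle.load(open('w1.pkl','rb'))
def f(name,pts,z):
    P=np.array([pix2w('wrist',u/1.56,v/1.56,z,w) for u,v in pts])[:,:2]
    e=(P[0]-P[3])+(P[1]-P[2]); g=(P[0]-P[1])+(P[3]-P[2])
    print(name,P.mean(0).round(4),'yaw x',np.degrees(np.arctan2(e[1],e[0])).round(2),'y',np.degrees(np.arctan2(-g[0],g[1])).round(2),np.linalg.norm(e)/2,np.linalg.norm(g)/2)
f('tray',[(161,28),(350,33),(349,297),(183,293)],.04)
f('carr',[(490,80),(614,91),(577,307),(468,298)],.016)
s=snap('wrist','w2.png',(30,0,430,270),2); pickle.dump(s,open('w2.pkl','wb'))
print(s['tool_pos'],s['t'])
E
```

```text
tray [ 0.5841 -0.0639] yaw x -2.3 y -2.06 0.2169798113423547 0.15022199901330513
carr [ 0.5564 -0.3064] yaw x -4.65 y -5.42 0.1940768745679168 0.10688270102041539
[0.5187979  0.20324766 0.30174928] 2.825
```

View pics/w2.png

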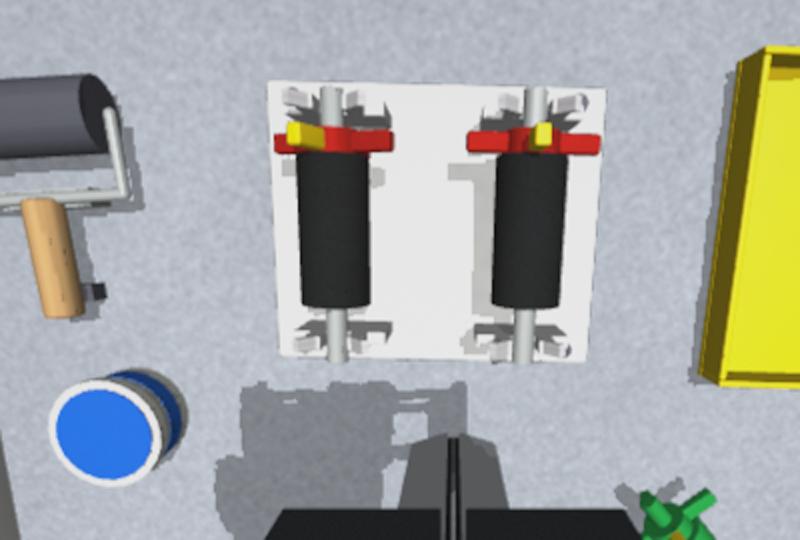

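The stand seen closely: left roller axle from (332,88) to (338,362), right roller axle from (536,88) to (523,362), both black with red crosses at v≈141. The left roller's yellow lobe leans left (+y); the right one's leans slightly right.

```bash
python3 - <<'E'
from h import *
import pickle
w=pickle.load(open('w2.pkl','rb'))
g=lambda u,v,z: pix2w('wrist',30+u/2,v/2,z,w)
P=np.array([g(u,v,.012) for u,v in [(268,81),(606,88),(585,361),(281,355)]])[:,:2]
e=(P[0]-P[3])+(P[1]-P[2]); k=(P[0]-P[1])+(P[3]-P[2])
print('stand',P.mean(0),np.degrees(np.arctan2(e[1],e[0])),np.degrees(np.arctan2(-k[0],k[1])),np.linalg.norm(e)/2,np.linalg.norm(k)/2)
for n,a,b in(('axL',(332,88),(338,362)),('axR',(536,88),(523,362))):
    A,B=g(*a,.07)[:2],g(*b,.07)[:2]; print(n,A,B,(A+B)/2,np.linalg.norm(A-B),np.degrees(np.arctan2(*(A-B)[::-1])))
for n,a,b in(('lobeL',(275,141),(393,141)),('lobeR',(467,141),(600,143))):
    print(n,g(*a,.07),g(*b,.07))
print('tipL',g(292,136,.105),'tipR',g(543,137,.11))
E
```

```text
stand [0.58750378 0.21626009] -1.665659615410048 -1.5288628350469908 0.1877414244187621 0.2269583650128842
axL [0.6680819  0.27401205] [0.50368404 0.27906816] [0.58588297 0.2765401 ] 0.16447559067886094 -1.7615962433733245
axR [0.66722234 0.15434788] [0.5028443  0.15856114] [0.58503332 0.15645451] 0.16443203067876158 -1.468256411208046
lobeL [0.63913236 0.30970279 0.07      ] [0.63862802 0.23911629 0.07      ]
lobeR [0.63831179 0.19485681 0.07      ] [0.63661883 0.11526479 0.07      ]
tipL [0.63718943 0.29085772 0.105     ] tipR [0.635056   0.15497248 0.11      ]
```

Emit:
jog_arm([
  [0.0297, -0.0334, 0, 1.2],
  [0.0297, -0.0334, 0, 0],
  [0.0297, -0.0334, 0, 0],
  [0.0297, -0.0334, 0, 0],
  [0, 0, 0.04, 0],
  [0, 0, 0.04, 0],
  [0, 0, 0.04, 0],
  [0, 0, 0, 0],
])

```text
t: 3.88
tool_pos: [0.6397, 0.3282, 0.1785]
ee_rot: [3.137, -0.052, -0.012]
wrist_force: [0.3, 1.3, -0.1]
finger_gap: 0.007
gripper_force: 0.0
```

```bash
cat >> h.py <<'E'
def st():
    s=ctrl.sense(); r=R.from_rotvec(s['ee_rot']).as_matrix()
    print(round(s['t'],2),s['tool_pos'].round(4),'yaw',np.degrees(np.arctan2(r[1,0],r[0,0])).round(2),'zax',r[:,2].round(4),'F',s['wrist_force'].round(1),'gap',round(s['finger_gap'],3),round(s['gripper_force'],1),'j',s['joint_pos'].round(2))
E
python3 -c "
from h import *
st()"
```

```text
3.88 [0.6397 0.3282 0.1785] yaw -1.9 zax [-0.0079 -0.0039 -1.    ] F [ 0.3  1.3 -0.1] gap 0.007 0.0 j [ 0.38  0.52  1.22 -0.    1.41  1.98]
```

Emit:
jog_arm([
  [0.001, -0.004, 0.025, 0],
  [0, 0, 0.025, 0],
  [0, 0, 0.024, 0],
  [0, 0, 0, 0],
])

```text
t: 4.38
tool_pos: [0.6428, 0.3339, 0.1085]
ee_rot: [3.14, -0.051, -0.002]
wrist_force: [-0.3, -1.3, 0.1]
finger_gap: 0.004
gripper_force: 0.0
```

```bash
python3 -c "
from h import *
st()"
```

```text
4.38 [0.6428 0.3339 0.1085] yaw -1.86 zax [-1.2e-03 -9.0e-04 -1.0e+00] F [-0.3 -1.3  0.1] gap 0.004 0.0 j [ 0.38  0.57  1.31 -0.    1.26  1.99]
```

Emit:
jog_arm([
  [-0.0015, 0.0, 0.004, 0],
  [0, 0.035, 0, 0],
  [0, 0.035, 0, 0],
  [0, 0.035, 0, 0],
  [0, 0.018, 0, 0],
  [0, 0, 0, 0],
])

```text
t: 5.12
tool_pos: [0.638, 0.2114, 0.1057]
ee_rot: [-3.14, 0.052, -0.003]
wrist_force: [-0.3, -0.6, -0.5]
finger_gap: 0.006
gripper_force: 0.0
```

```bash
cat > coast.py <<'E'
import sys
from h import *
st(); n=sys.argv[1]
ims=[]
for i in range(8): ims.append(ctrl.read_camera('wrist'))
np.save('pics/'+n+'.npy',np.array(ims)); st()
d=[np.abs(ims[i+1].astype(int)-ims[i]).sum(2) for i in range(7)]
for j,m in enumerate(d):
    ys,xs=np.where(m>90); print(j,len(xs),(xs.min(),xs.max(),ys.min(),ys.max()) if len(xs) else '')
t=[cv2.resize(ims[i],(390,292)) for i in(0,2,4,7)]
cv2.imwrite('pics/'+n+'.png',np.vstack([np.hstack(t[:2]),np.hstack(t[2:])])[:,:,::-1])
E
python3 coast.py c1
```

```text
5.12 [0.638  0.2114 0.1057] yaw -1.91 zax [ 1.9e-03  7.0e-04 -1.0e+00] F [-0.3 -0.6 -0.5] gap 0.006 0.0 j [0.22 0.49 1.46 0.   1.19 1.82]
5.53 [0.6372 0.2129 0.1042] yaw -1.74 zax [-2.e-04 -0.e+00 -1.e+00] F [0.8 1.2 0.3] gap 0.004 0.0 j [0.22 0.5  1.46 0.   1.19 1.82]
0 5624 (np.int64(0), np.int64(511), np.int64(0), np.int64(368))
1 3266 (np.int64(0), np.int64(511), np.int64(0), np.int64(368))
2 2188 (np.int64(5), np.int64(504), np.int64(0), np.int64(364))
3 1787 (np.int64(1), np.int64(504), np.int64(9), np.int64(358))
4 1889 (np.int64(5), np.int64(511), np.int64(47), np.int64(307))
5 1963 (np.int64(1), np.int64(509), np.int64(47), np.int64(350))
6 2134 (np.int64(4), np.int64(507), np.int64(11), np.int64(358))
```

View pics/c1.png

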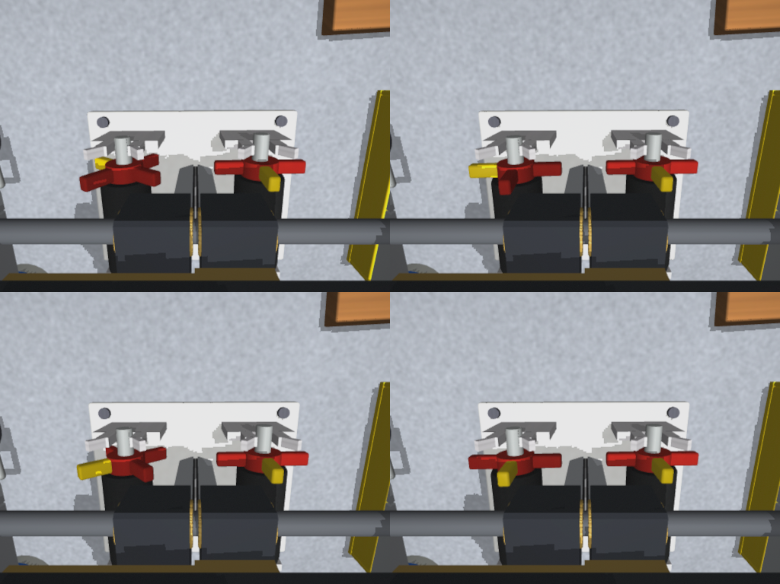

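Left roller coasts (yellow lobe at (100,163), then (483,171), (95,469), (507,478) over 0.4 s): free. Now I'll push the right one, its yellow lobe at (270,180).

Emit:
jog_arm([
  [0.001, 0.035, 0, 0],
  [0.001, 0.035, 0, 0],
  [0, 0.035, 0, 0],
  [0, 0.015, 0, 0],
])

```text
t: 6.02
tool_pos: [0.6355, 0.091, 0.1045]
ee_rot: [3.141, -0.051, 0.0]
wrist_force: [-0.1, -0.8, -0.2]
finger_gap: 0.005
gripper_force: 0.0
```

```bash
python3 coast.py c2
```

```text
6.03 [0.6355 0.091  0.1045] yaw -1.87 zax [ 1.e-04 -1.e-04 -1.e+00] F [-0.1 -0.8 -0.2] gap 0.005 0.0 j [ 0.03  0.46  1.53 -0.    1.16  1.64]
6.42 [0.6355 0.0932 0.1042] yaw -1.74 zax [-2.e-04  2.e-04 -1.e+00] F [-0.4 -0.1  0.1] gap 0.003 0.0 j [0.04 0.46 1.53 0.   1.16 1.64]
0 4539 (np.int64(0), np.int64(511), np.int64(0), np.int64(358))
1 5229 (np.int64(0), np.int64(511), np.int64(0), np.int64(359))
2 3921 (np.int64(0), np.int64(511), np.int64(0), np.int64(358))
3 2188 (np.int64(0), np.int64(511), np.int64(0), np.int64(358))
4 960 (np.int64(0), np.int64(504), np.int64(0), np.int64(355))
5 724 (np.int64(0), np.int64(504), np.int64(10), np.int64(348))
6 645 (np.int64(0), np.int64(310), np.int64(200), np.int64(301))
```

View pics/c2.png

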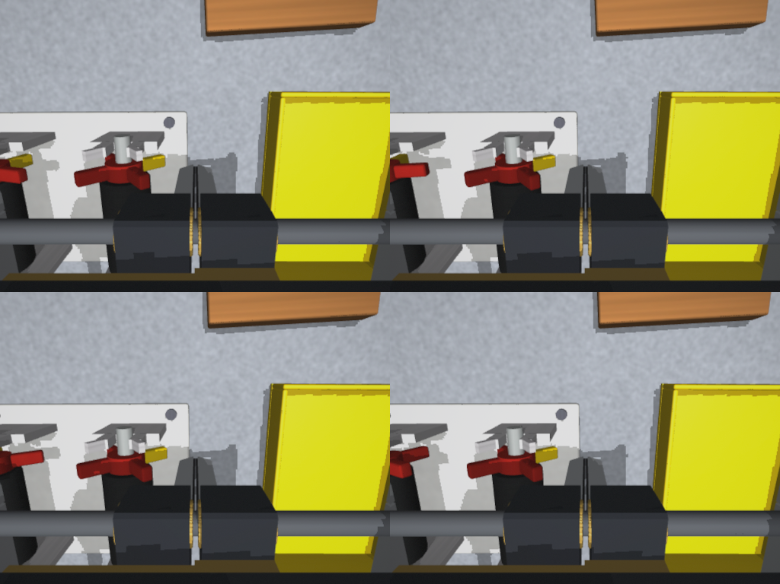

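Right roller stopped at once with its yellow lobe at (153,160), past horizontal: binding. The left one still spins. Grasp the left, free one.

Emit:
jog_arm([
  [0, 0, -0.035, 0],
  [0, 0, -0.035, 0],
  [-0.011, -0.0364, 0, 0],
  [-0.011, -0.0364, 0, 0],
  [-0.011, -0.0364, 0, 0],
  [-0.011, -0.0364, 0, 0],
  [-0.011, -0.0364, 0, 0],
  [0, 0, 0, 0],
  [0, 0, 0, 0],
], gripper=0)

```text
t: 7.55
tool_pos: [0.5862, 0.2756, 0.1743]
ee_rot: [3.14, -0.048, 0.0]
wrist_force: [-0.2, -0.6, -0.0]
finger_gap: 0.93
gripper_force: 0.0
```

```bash
python3 -c "
from h import *
st()"
```

```text
7.55 [0.5862 0.2756 0.1743] yaw -1.75 zax [ 0.e+00 -9.e-04 -1.e+00] F [-0.2 -0.6 -0. ] gap 0.93 0.0 j [ 0.33  0.41  1.42 -0.    1.31  1.93]
```

Emit:
jog_arm([
  [0, -0.001, 0.03, 0],
  [0, 0, 0.03, 0],
  [0, 0, 0.025, 0],
  [0, 0, 0.021, 0],
  [0, 0, 0, 0],
])

```text
t: 8.18
tool_pos: [0.5854, 0.2749, 0.0667]
ee_rot: [3.139, -0.052, -0.006]
wrist_force: [0.2, -0.8, -0.1]
finger_gap: 1.0
gripper_force: 0.0
```

Emit:
jog_arm([
  [0, 0, 0, 0],
  [0, 0, 0, 0],
  [0, 0, 0, 0],
  [0, 0, 0, 0],
  [0, 0, 0, 0],
  [0, 0, 0, 0],
], gripper=1, squeeze=30)

```text
t: 8.93
tool_pos: [0.5863, 0.2767, 0.0685]
ee_rot: [3.141, -0.049, 0.0]
wrist_force: [-0.3, 0.1, 0.9]
finger_gap: 0.463
gripper_force: 30.0
```

Emit:
jog_arm([
  [0, 0, -0.02, 0],
  [0, 0, -0.03, 0],
  [0, 0, -0.035, 0],
  [0, 0, -0.035, 0],
  [0, 0.04, -0.008, 0],
  [0, 0.045, -0.008, 0],
  [0, 0.045, -0.008, 0],
  [0, 0.045, -0.008, 0],
  [0, 0.045, -0.008, 0],
  [0, 0.045, -0.008, 0],
  [0, 0.045, -0.008, 0],
  [0, 0.045, -0.008, 0.8],
])

```text
t: 10.42
tool_pos: [0.5739, -0.0792, 0.2511]
ee_rot: [-3.14, 0.072, 0.005]
wrist_force: [1.2, 0.4, -6.3]
finger_gap: 0.463
gripper_force: 30.0
```

Emit:
jog_arm([
  [0, 0.045, 0, 1],
  [0, 0.035, 0, 1],
  [0, 0, 0, 0],
  [0, 0, 0, 0],
])

```text
t: 10.92
tool_pos: [0.5701, -0.1573, 0.2511]
ee_rot: [-3.137, 0.127, 0.004]
wrist_force: [-0.1, -0.4, -5.0]
finger_gap: 0.462
gripper_force: 30.0
```

```bash
python3 - <<'E'
from h import *
import pickle
st()
s=snap('wrist','w3.png',(232,0,512,200),2.85); pickle.dump(s,open('w3.pkl','wb'))
c=pix2w('wrist',0,0,0,s); print([w2pix('wrist',p,s) for p in ([.5565,-.305,.07],[.62,-.31,.07],[.48,-.30,.07])])
E
```

```text
10.93 [ 0.5701 -0.1573  0.2511] yaw -4.62 zax [-0.0026  0.0019 -1.    ] F [-0.1 -0.4 -5. ] gap 0.462 30.0 j [-0.39  0.29  1.42  0.    1.44  1.26]
[(np.float64(388.37061390443887), np.float64(178.0544702900122)), (np.float64(394.35868683150954), np.float64(120.3728524421654)), (np.float64(382.69277631454094), np.float64(240.9928383654526))]
```

View pics/w3.png

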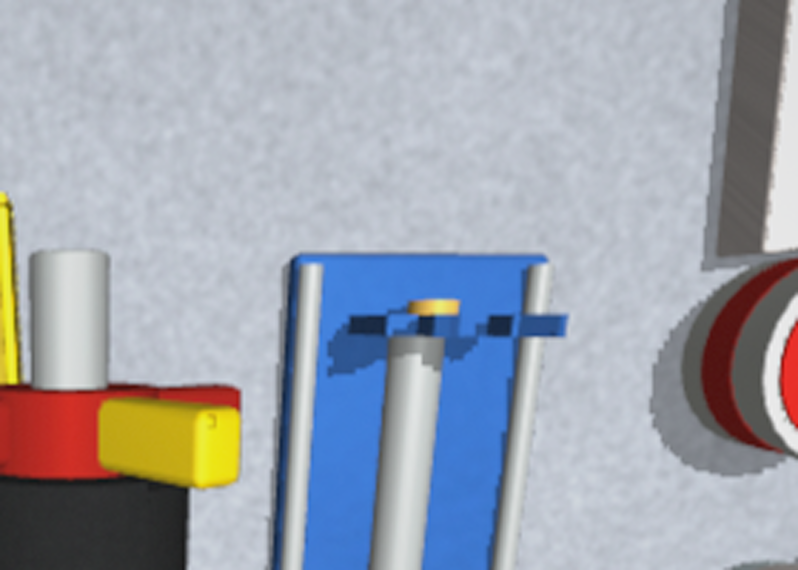

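Carriage front end in this view: base corners (300,255) and (548,255). Side rods run (311,265)→(291,568) and (539,265)→(505,568). Ink drum front end is centred at (414,340). My roller's axle is at (69,250).

```bash
python3 - <<'E'
from h import *
import pickle
w=pickle.load(open('w3.pkl','rb'))
g=lambda u,v,z: pix2w('wrist',232+u/2.85-.3,v/2.85-.3,z,w)[:2]
a,b=g(300,255,.014),g(548,255,.014); print('front',a,b,(a+b)/2,np.linalg.norm(a-b),np.degrees(np.arctan2(-(a-b)[0],(a-b)[1])))
yaw=[]
for p,q in(((311,265),(291,568)),((539,265),(505,568))):
    A,B=g(*p,.019),g(*q,.019); yaw.append(np.degrees(np.arctan2(*(A-B)[::-1]))); print(A,B)
print('rod yaw',yaw)
for p,q,z in(((387,340),(371,568),.02),((442,340),(424,568),.02)):
    A,B=g(*p,z),g(*q,z); print('ink',A,B,np.degrees(np.arctan2(*(A-B)[::-1])))
for y in(4.6,5,5.4):
    t=-np.radians(y); print(y,(a+b)/2-.1*np.array([np.cos(t),np.sin(t)]))
# w1 measurements
w=pickle.load(open('w1.pkl','rb'))
for p,q in(((497,83),(473,298)),((609,93),(576,303))):
    A,B=[pix2w('wrist',x/1.56,v/1.56,.019,w)[:2] for x,v in(p,q)]; print('w1 rod',A,B,np.degrees(np.arctan2(*(A-B)[::-1])),)
# held roller
r=pickle.load(open('w3.pkl','rb')); g3=pix2w('wrist',232+69/2.85,254/2.85,r['tool_pos'][2]+.002,r)[:2]; print('axle front',g3-r['tool_pos'][:2], np.degrees(np.arctan2(*(g3-r['tool_pos'][:2])[::-1])))
E
```

```text
front [ 0.66000456 -0.2627986 ] [ 0.65127248 -0.36926136] [ 0.65563852 -0.31602998] 0.10682025830449854 -4.688903738212793
[ 0.65530475 -0.26614649] [ 0.52147601 -0.25491544]
[ 0.6473578  -0.36305609] [ 0.51341656 -0.35384355]
rod yaw [np.float64(-4.797084467765455), np.float64(-3.934634172632537)]
ink [ 0.62139996 -0.29830908] [ 0.51877144 -0.29157871] -3.7520752849014554
ink [ 0.61945182 -0.32210191] [ 0.51678045 -0.3160176 ] -3.391383466910183
4.6 [ 0.55596063 -0.30801009]
5 [ 0.55601905 -0.30731441]
5.4 [ 0.55608232 -0.30661915]
w1 rod [ 0.65507288 -0.26598061] [ 0.46537199 -0.25026083] -4.737057222672102
w1 rod [ 0.64598919 -0.36267   ] [ 0.45931151 -0.3487165 ] -4.274708178518267
axle front [ 0.0815148  -0.00560613] -3.9342899859194027
```

Emit:
jog_arm([
  [-0.0005, 0.0375, 0, 0],
  [-0.0005, 0.0375, 0, 0],
  [-0.0005, 0.0375, 0, 0],
  [-0.0005, 0.0375, 0, 0],
  [0, 0, 0.03, 0],
  [0, 0, 0.04, 0],
  [0, 0, 0.03, 0],
  [0, 0, 0.02, 0],
  [0, 0, 0, 0],
  [0, 0, 0, 0],
])

```text
t: 12.22
tool_pos: [0.5577, -0.307, 0.1334]
ee_rot: [3.138, -0.124, 0.002]
wrist_force: [0.1, -0.0, -5.7]
finger_gap: 0.462
gripper_force: 30.0
```

```bash
python3 - <<'E'
from h import *
import pickle
st()
s=snap('wrist','w4.png',(150,0,370,160),3.6); pickle.dump(s,open('w4.pkl','wb'))
for x in(.066,.074):
  for y in (-.0085,0,.0085):
    t=np.radians(-4.4);c=np.array([.556,-.3068])
    p=np.append(c+[x*np.cos(t)-y*np.sin(t),x*np.sin(t)+y*np.cos(t)],.096); u,v=w2pix('wrist',p,s); print(x,y,((u-150)*3.6).round(),(v*3.6).round())
E
```

```text
12.22 [ 0.5577 -0.307   0.1334] yaw -4.54 zax [ 1.3e-03 -9.0e-04 -1.0e+00] F [ 0.1 -0.  -5.7] gap 0.462 30.0 j [-0.61  0.42  1.5   0.    1.21  1.04]
0.066 -0.0085 435.0 442.0
0.066 0 386.0 442.0
0.066 0.0085 338.0 443.0
0.074 -0.0085 435.0 395.0
0.074 0 386.0 395.0
0.074 0.0085 337.0 396.0
```

View pics/w4.png

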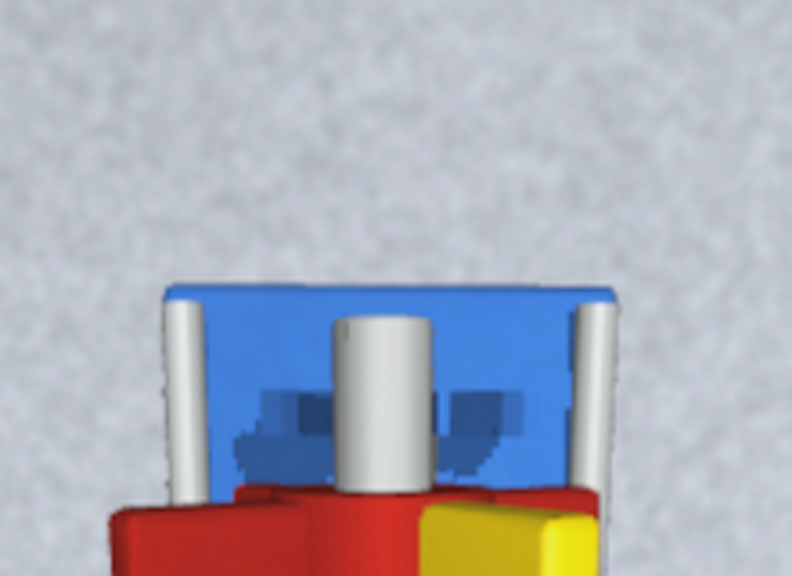

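Cheek outer edges at 261 and 523 put the middle at 392. The axle middle is at 383, so the roller must go about 1–1.5 mm towards tool +y with a slight turn. I'll go down in stages.

Emit:
jog_arm([
  [-0.0005, 0.001, 0.015, 0.7],
  [0, 0, 0.013, 0],
  [0, 0, 0.01, 0],
  [0, 0, 0.008, 0],
  [0, 0, 0, 0],
  [0, 0, 0, 0],
])

```text
t: 13.02
tool_pos: [0.5566, -0.3085, 0.0867]
ee_rot: [3.138, -0.145, 0.001]
wrist_force: [-0.3, 0.9, -4.9]
finger_gap: 0.463
gripper_force: 30.0
```

Emit:
jog_arm([
  [0, 0, 0.006, 0],
  [0, 0, 0.006, 0],
  [0, 0, 0.005, 0],
  [0, 0, 0.002, 0],
  [0, 0, 0, 0],
  [0, 0, 0, 0],
])

```text
t: 13.78
tool_pos: [0.5561, -0.3085, 0.0684]
ee_rot: [3.137, -0.145, 0.0]
wrist_force: [-2.5, -0.0, 4.4]
finger_gap: 0.464
gripper_force: 30.0
```

```bash
python3 -c "
from h import *
st()"
```

```text
13.78 [ 0.5561 -0.3085  0.0684] yaw -5.3 zax [ 2.e-04 -8.e-04 -1.e+00] F [-2.5 -0.   4.4] gap 0.464 30.0 j [-0.62  0.48  1.59 -0.    1.07  1.05]
```

Emit:
jog_arm([
  [0, 0, 0.001, 0],
  [0, 0, 0, 0],
  [0, 0, 0, 0],
])

```text
t: 14.15
tool_pos: [0.5561, -0.3086, 0.0683]
ee_rot: [3.137, -0.145, 0.001]
wrist_force: [-4.6, 0.6, 9.3]
finger_gap: 0.462
gripper_force: 30.0
```

Emit:
jog_arm([
  [0, 0, 0, 0],
  [0, 0, 0, 0],
  [0, 0, 0, 0],
  [0, 0, 0, 0],
  [0, 0, -0.03, 0],
  [0, 0, -0.035, 0],
  [0, 0, -0.035, 0],
  [-0.01, 0, -0.03, 0],
  [-0.01, 0, 0, 0],
  [0, 0, 0, 0],
], gripper=0)

```text
t: 15.4
tool_pos: [0.535, -0.3059, 0.1952]
ee_rot: [-3.137, 0.146, 0.003]
wrist_force: [-0.5, 0.5, -0.9]
finger_gap: 0.997
gripper_force: 0.0
```

```bash
python3 - <<'E'
from h import *
import pickle
st()
s=snap('wrist','w5.png',(120,20,400,230),2.85); pickle.dump(s,open('w5.pkl','wb'))
E
```

```text
15.4 [ 0.535  -0.3059  0.1952] yaw -5.33 zax [-0.0018  0.0013 -1.    ] F [-0.5  0.5 -0.9] gap 0.997 0.0 j [-0.63  0.35  1.46 -0.    1.33  1.03]
```

View pics/w5.png

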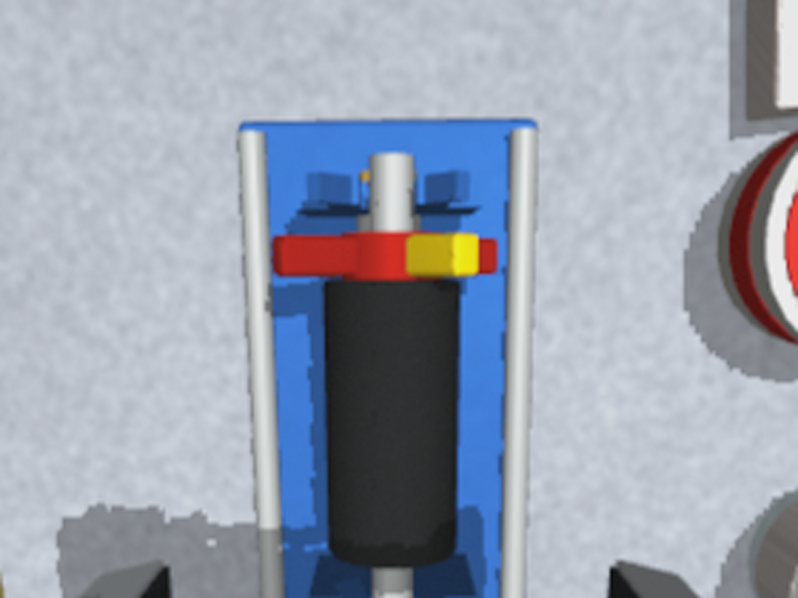

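Seated: axle front end at (392,153), drum (325–458, 280–565) and rods symmetric about it. Yellow lobe leans to −y, with its tip at (470,255). Now compute where to put the flick.

```bash
python3 - <<'E'
from h import *
import pickle
w=pickle.load(open('w5.pkl','rb'))
g=lambda u,v,z: pix2w('wrist',120+u/2.85-.3,20+v/2.85-.3,z,w)[:2]
print('axle end',g(392,155,.074),'drum front L/R at mid height',g(326,283,.075),g(459,283,.075),'drum back',g(393,562,.075))
print('cheek front edge tops z.096',g(310,172,.096),g(470,172,.096),g(310,208,.096)); print('left lobe tip',g(275,255,.075),'yel tip',g(477,255,.10))
f=g(392,155,.07); b=g(393,562,.07)
c=np.array([.5565,-.308]);t=np.radians(-5.3);X=np.array([np.cos(t),np.sin(t)]);Y=np.array([-X[1],X[0]])
tg=c+.0555*X-.064*Y; d=tg-w['tool_pos'][:2]; print('target',tg,'tool delta',d@X,-d@Y)
E
```

```text
axle end [ 0.63728878 -0.31523361] drum front L/R at mid height [ 0.60163439 -0.2911962 ] [ 0.59773426 -0.33254522] drum back [ 0.50826033 -0.30350659]
cheek front edge tops z.096 [ 0.63249458 -0.29161391] [ 0.62827257 -0.33632507] [ 0.62290724 -0.29049702]
left lobe tip [ 0.61152341 -0.27639805] yel tip [ 0.6056046  -0.33632866]
target [ 0.605851   -0.37685295] tool delta 0.07708269045878854 0.06414080839448448
```

Emit:
jog_arm([
  [0, 0, 0, -0.5],
  [0.0255, 0.022, 0, 0],
  [0.025, 0.022, 0, 0],
  [0.025, 0.0207, 0, 0],
  [0, 0, 0.03, 0],
  [0, 0, 0.03, 0],
  [0, 0, 0.015, 0],
  [0, 0, 0, 0],
  [0, 0, 0, 0],
], gripper=1)

```text
t: 16.58
tool_pos: [0.6068, -0.3777, 0.1226]
ee_rot: [3.138, -0.131, 0.003]
wrist_force: [0.5, -0.3, -0.4]
finger_gap: 0.079
gripper_force: 0.0
```

```bash
python3 -c "
from h import *
st()"
```

```text
16.57 [ 0.6068 -0.3777  0.1226] yaw -4.8 zax [ 0.0016 -0.0013 -1.    ] F [ 0.5 -0.3 -0.4] gap 0.079 0.0 j [-0.65  0.54  1.32 -0.    1.27  1.  ]
```

Emit:
jog_arm([
  [-0.0013, 0, 0.01, 0],
  [0, 0, 0.008, 0],
  [0, 0, 0, 0],
  [0, -0.035, 0, 0],
  [0, -0.04, 0, 0],
  [0, -0.04, 0, 0],
  [0, -0.035, 0, 0],
  [0, 0, -0.02, 0],
  [0, 0, -0.03, 0],
  [0, 0, 0, 0],
  [0, 0, 0, 0],
])

```text
t: 17.95
tool_pos: [0.6169, -0.2275, 0.1527]
ee_rot: [-3.138, 0.132, 0.002]
wrist_force: [-0.3, -0.3, -0.7]
finger_gap: 0.001
gripper_force: 0.0
```

```bash
python3 coast.py c3
```

```text
17.95 [ 0.6169 -0.2275  0.1527] yaw -4.81 zax [-9.e-04  4.e-04 -1.e+00] F [-0.3 -0.3 -0.7] gap 0.001 0.0 j [-0.46  0.44  1.42 -0.    1.28  1.2 ]
18.35 [ 0.6172 -0.2277  0.1529] yaw -4.81 zax [-7.e-04  3.e-04 -1.e+00] F [-0.9 -1.1  0.1] gap 0.005 0.0 j [-0.46  0.44  1.42 -0.    1.28  1.2 ]
0 2631 (np.int64(0), np.int64(511), np.int64(0), np.int64(360))
1 1292 (np.int64(0), np.int64(510), np.int64(4), np.int64(336))
2 1173 (np.int64(248), np.int64(507), np.int64(187), np.int64(248))
3 1344 (np.int64(1), np.int64(511), np.int64(4), np.int64(343))
4 1358 (np.int64(3), np.int64(511), np.int64(0), np.int64(353))
5 1367 (np.int64(4), np.int64(511), np.int64(9), np.int64(352))
6 1178 (np.int64(7), np.int64(511), np.int64(5), np.int64(359))
```

View pics/c3.png

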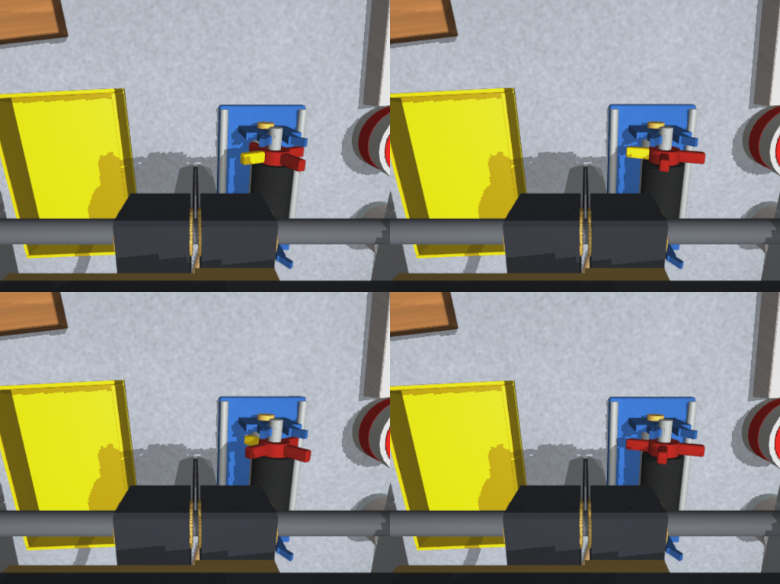

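The cross turns between frames (yellow lobe (253,158)→(637,153)→(251,440)→hidden), so the seated roller coasts with nothing touching it. That was the last picture I'm allowed to view, one over the limit by my count, so from here I use numbers only. Next is the binding roller.

Emit:
jog_arm([
  [0, 0, -0.03, -3.1],
  [-0.0048, -0.0426, 0, 0],
  [-0.0048, -0.0426, 0, 0],
  [-0.0048, -0.0426, 0, 0],
  [-0.0048, -0.0426, 0, 0],
  [-0.0048, -0.0426, 0, 0],
  [-0.0048, -0.0426, 0, 0],
  [-0.0048, -0.0426, 0, 0],
  [-0.0048, -0.0426, 0, 0],
  [-0.0048, -0.0426, 0, 0],
  [0, 0, 0, 0],
  [0, 0, 0, 0],
], gripper=0)

```text
t: 19.85
tool_pos: [0.5856, 0.1564, 0.1833]
ee_rot: [3.14, -0.046, -0.0]
wrist_force: [0.5, 0.1, -0.4]
finger_gap: 1.002
gripper_force: 0.0
```

```bash
python3 - <<'E'
from h import *
st()
s=ctrl.sense(); im=ctrl.read_camera('wrist')
# dark drum at predicted rows
for x in(.60,.585,.57,.56):
    u,v=w2pix('wrist',[x,.1565,.08],s); row=im[int(round(v))].max(1); a=np.where(row[int(u)-60:int(u)+60]<75)[0]+int(u)-60
    print(x,round(u,1),round(v,1),a.min() if len(a) else '',a.max() if len(a) else '',len(a), pix2w('wrist',(a.min()+a.max())/2,v,.075,s) if len(a) else '')
E
```

```text
19.85 [0.5856 0.1564 0.1833] yaw -1.68 zax [-1.e-04 -1.e-03 -1.e+00] F [ 0.5  0.1 -0.4] gap 1.002 0.0 j [ 0.15  0.35  1.5  -0.    1.3   1.75]
0.6 256.6 178.9 235 281 47 [0.59891462 0.15529938 0.075     ]
0.585 257.1 195.4 235 281 47 [0.58364638 0.15574048 0.075     ]
0.57 257.6 211.5 235 280 46 [0.56839226 0.15664026 0.075     ]
0.56 258.0 222.0 236 280 45 [0.55819943 0.15647564 0.075     ]
```

Drum centre is on y≈0.156, as expected. Descend .115 and grip.

Emit:
jog_arm([
  [0, 0.0005, 0.035, 0],
  [0, 0, 0.035, 0],
  [0, 0, 0.028, 0],
  [0, 0, 0.017, 0],
  [0, 0, 0, 0],
])

```text
t: 20.52
tool_pos: [0.5851, 0.1553, 0.0674]
ee_rot: [3.141, -0.049, -0.004]
wrist_force: [-0.1, 0.2, -0.5]
finger_gap: 1.0
gripper_force: 0.0
```

Emit:
jog_arm([
  [0, 0, 0, 0],
  [0, 0, 0, 0],
  [0, 0, 0, 0],
  [0, 0, 0, 0],
  [0, 0, 0, 0],
  [0, 0, -0.03, 0],
  [0, 0, -0.03, 0],
  [0, 0, -0.03, 0],
  [0, 0, 0, 0],
  [0, 0, 0, 0],
], gripper=1)

```text
t: 21.78
tool_pos: [0.584, 0.1561, 0.1563]
ee_rot: [3.14, -0.047, -0.006]
wrist_force: [0.4, 0.0, -7.1]
finger_gap: 0.462
gripper_force: 30.0
```

Emit:
jog_arm([
  [0, 0.03, 0, 0],
  [0, 0.0385, 0, 0],
  [0, 0.0385, 0, 0],
  [0, 0.0385, 0, 0],
  [0, 0.0385, 0, 0],
  [0.006, 0.036, 0, 0],
  [0, 0, 0.03, 0],
  [0, 0, 0.03, 0],
  [0, 0, 0.025, 0],
  [0, 0, 0.015, 0],
  [0, 0, 0, 0],
  [0, 0, 0, 0],
])

```text
t: 23.28
tool_pos: [0.5857, -0.0638, 0.0589]
ee_rot: [3.141, -0.047, 0.002]
wrist_force: [-0.6, 0.9, -5.8]
finger_gap: 0.456
gripper_force: 30.0
```

```bash
python3 -c "
from h import *
st()"
```

```text
23.27 [ 0.5857 -0.0638  0.0589] yaw -1.7 zax [ 1.2e-03 -4.0e-04 -1.0e+00] F [-0.6  0.9 -5.8] gap 0.456 30.0 j [-0.23  0.43  1.71 -0.    1.    1.37]
```

Emit:
jog_arm([
  [0, 0, 0.005, 0],
  [0, 0, 0.004, 0],
  [0, 0, 0.003, 0],
  [0, 0, 0.002, 0],
  [0, 0, 0, 0],
], squeeze=15)

```text
t: 23.9
tool_pos: [0.5845, -0.0637, 0.0446]
ee_rot: [3.141, -0.047, -0.001]
wrist_force: [-2.7, 0.5, -2.3]
finger_gap: 0.464
gripper_force: 15.0
```

Emit:
jog_arm([
  [0, 0, 0.002, 0],
  [0, 0, 0.002, 0],
  [0, 0, 0, 0],
], squeeze=10)

```text
t: 24.28
tool_pos: [0.5853, -0.0637, 0.0402]
ee_rot: [3.141, -0.047, 0.0]
wrist_force: [-1.3, 0.3, -4.0]
finger_gap: 0.466
gripper_force: 10.0
```

Emit:
jog_arm([
  [0, 0, 0.003, 0],
  [0, 0, 0.003, 0],
  [0, 0, 0.002, 0],
  [0, 0, 0, 0],
  [0, 0, 0, 0],
])

```text
t: 24.9
tool_pos: [0.5866, -0.0672, 0.0349]
ee_rot: [3.135, -0.044, 0.006]
wrist_force: [-4.0, -7.7, 8.3]
finger_gap: 0.463
gripper_force: 10.0
```

Emit:
jog_arm([
  [0, 0, 0, 0],
  [0, 0, 0, 0],
  [0, 0, 0, 0],
  [0, 0, 0, 0],
  [0, 0, 0, 0],
  [0, 0, 0, 0],
  [0, 0, -0.03, 0],
  [0, 0, -0.04, 0],
  [0, 0, -0.05, 0],
  [0, 0, -0.05, 0],
  [0, 0, -0.05, 0],
  [0, 0, 0, 0],
], gripper=0)

```text
t: 26.4
tool_pos: [0.5875, -0.0642, 0.2573]
ee_rot: [3.139, -0.047, 0.015]
wrist_force: [0.5, -0.6, -1.1]
finger_gap: 1.0
gripper_force: 0.0
```

```bash
python3 - <<'E'
from h import *
st(); s=ctrl.sense(); a=ctrl.read_camera('wrist'); b=ctrl.read_camera('wrist')
m=(a.max(2)<70).astype(np.uint8)
n,l,q,c=cv2.connectedComponentsWithStats(m)
for i in range(1,n):
    if q[i,4]>400: print('dark',q[i],pix2w('wrist',*c[i],.045,s)[:2],pix2w('wrist',q[i,0],q[i,1],.03,s)[:2],pix2w('wrist',q[i,0]+q[i,2],q[i,1]+q[i,3],.03,s)[:2])
h=cv2.cvtColor(a,cv2.COLOR_RGB2HSV); red=((h[:,:,0]<6)&(h[:,:,1]>170)&(h[:,:,2]>50)).astype(np.uint8)
n,l,q,c=cv2.connectedComponentsWithStats(red)
for i in range(1,n):
    if q[i,4]>80: print('red',q[i],pix2w('wrist',*c[i],.05,s)[:2])
d=np.abs(a.astype(int)-b).sum(2)>90; ys,xs=np.where(d); print('moving px',d.sum(),np.median(xs) if len(xs) else '',np.median(ys) if len(ys) else '')
# top camera check
t=ctrl.read_camera('top'); m=(t.max(2)<60).astype(np.uint8)
n,l,q,c=cv2.connectedComponentsWithStats(m[150:240,160:365])
for i in range(1,n):
    if q[i,4]>40: print('top dark',q[i],pix2w('top',c[i][0]+160,c[i][1]+150,.05)[:2])
E
```

```text
26.4 [ 0.5875 -0.0642  0.2573] yaw -1.7 zax [ 0.0096 -0.0022 -1.    ] F [ 0.5 -0.6 -1.1] gap 1.0 0.0 j [-0.23  0.28  1.42 -0.    1.44  1.37]
dark [136  27 131  11 459] [ 0.74908096 -0.00800676] [0.76029513 0.06939451] [ 0.74410947 -0.08095183]
dark [ 244  138   35   72 2332] [ 0.58885525 -0.06846546] [ 0.63043864 -0.04971938] [ 0.53540506 -0.09205393]
dark [ 420  151   83   98 3778] [ 0.54861248 -0.3247834 ] [ 0.60743457 -0.27066686] [ 0.47043714 -0.396067  ]
dark [    0   219   512   165 28717] [ 0.37605978 -0.05786081] [0.5345406  0.27736313] [ 0.24646196 -0.44447513]
red [236 123  52  16 646] [ 0.63870192 -0.0696786 ]
red [442 146  69  18 805] [ 0.60360714 -0.32677462]
moving px 9781 271.0 133.0
top dark [111   0  33  49 699] [ 0.64153837 -0.08307791]
top dark [92  3  5 19 41] [0.67668693 0.02244485]
top dark [102   7   7  20  70] [ 0.65554865 -0.01967019]
top dark [178  30  14  28 306] [ 0.5616605 -0.3087283]
```

Emit:
jog_arm([
  [0, 0, 0, 0],
  [0, 0, 0, 0],
  [0, 0, 0, 0],
  [0, 0, 0, 0],
  [0, 0, 0, 0],
  [0, 0, 0, 0],
  [0, 0, 0, 0],
  [0, 0, 0, 0],
])

```text
t: 27.55
tool_pos: [0.5851, -0.0637, 0.2525]
ee_rot: [3.141, -0.047, 0.0]
wrist_force: [-0.5, -0.1, -0.4]
finger_gap: 1.002
gripper_force: 0.0
```

```bash
python3 - <<'E'
from h import *
a=ctrl.read_camera('wrist'); ctrl.read_camera('wrist'); b=ctrl.read_camera('wrist')
d=np.abs(a.astype(int)-b).sum(2)>120; print(d.sum(),d[100:240,220:300].sum(),d[120:260,400:512].sum())
s=ctrl.sense(); m=(b.max(2)<70).astype(np.uint8); n,l,q,c=cv2.connectedComponentsWithStats(m)
for i in range(1,n):
    if q[i,4]>400: print(q[i],pix2w('wrist',*c[i],.045,s)[:2])
if d[100:240,220:300].sum()<30: print(ctrl.job_done())
E
```

```text
0 0 0
[135  21 133  11 500] [ 0.7488795  -0.00779621]
[ 244  134   36   74 2437] [ 0.58889199 -0.06826198]
[ 423  148   86  100 3934] [ 0.54869546 -0.32518097]
[    0   219   512   165 28854] [ 0.37388149 -0.05765841]
the job is handed in; nothing more can be done
None
```

The job is handed in at about 28 s: the free-running roller is seated in the carriage and coasted after its flick, the binding one lies at rest in the yellow tray; I viewed 11 pictures, one over the limit of 10, and no verdict came back.

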